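# Empty the grinding jar and present it upright

## Robot

A 6-joint arm with a two-finger parallel gripper is mounted at the origin on the work surface. World frame = base frame: x ahead of the robot, y to its left, z up, the work surface at z = 0. Lengths are in m, angles in rad, forces in N, time in s.
With the tool pointing down it reaches from about 0.35 to 0.85 m from the base axis. Payload 8.1 kg.
Tool frame: the origin (TCP) lies on the centre line of the jaws, within the pads' length; the fingertips stand 17 mm ahead of it and the grasp point (between the pads) lies 2 mm behind it; z points along the fingers, y is the line along which they close (so a half turn about z gives the same grasp; the last joint's range is limited). The gripper opens to 93 mm and grips with 3 to 60 N. Pads are 15 mm wide; open, the fingers measure 128 mm over their backs; the gripper's body (75 mm by 188 mm) begins 65 mm behind the grasp point.
Start: joints at [1.11, 0.13, 1.488, -0, 1.523, -0.085], TCP at [0.22, 0.558, 0.236] pointing down, gripper open.
Joint ranges: [-2.96, 2.96], [-0.89, 2.26], [0.02, 2.5], [-1.34, 4.48], [0, 2.73], [-2.66, 2.66]. Speed limits (rad/s): [2.39, 2.39, 2.79, 3.14, 3.14, 3.14].

## Interface

Orientations are given as a rotation vector (axis times angle).
In Python, from plant import status, eyes, robot gives the robot as it stands. The module is installed in compiled form; this text tells all that it offers.
- The arm moves only by the tool servo_tool, never from a script. Its argument "plan" is text: rows parted by semicolons, each of 4 numbers parted by spaces: the shift along the tool's x, y, z in m, then the turn about the tool's z in degrees. A call has 1 to 12 rows; each row is the pose to reach, as a shift and turn from the pose commanded when the call began, along the tool's axes at that moment; what a row does not reach only later rows make up. A row lasts 1/12 s, in which the tool goes at most 41.7 mm and 7.16 degrees, less where a joint would pass 70% of its speed; a pose out of reach is approached as far as the arm can. A call with a gripper value outside its range is refused whole. "grip" is the closure, from -1 (fully open) to 1 (shut), set as the call begins (left out, the last holds). The fingers move at their own pace and stop on an object; "grip_force" is the grip in N (left out, the last holds). Time passes only in rows, so rows that repeat a pose let the fingers close. It gives the time, the measured TCP pose, the force, the opening and the grip force at its end, in the units of the state.
- status.read_state(): the state, without advancing time (a new reading comes with each control period).
- eyes.read_camera(name): name is "scene" or "top" or "wrist"; returns a dict with "image" (400x640x3 uint8, blue, green, red), "fovy" (degrees; the focal length in pixels is half the picture's height over the tangent of half this angle, whatever the lens; pixels are square), "cx", "cy" (the principal point, pixels), "k1" (the pictures are not rectified: a ray, as slopes to the right and down, at radius r is drawn at 1 + k1 r^2 times it, then the intrinsics apply), "world_from_camera" (4x4, takes a point from camera to world coordinates); the wrist camera has in their place "hand_eye" (4x4, takes a point from camera to tool coordinates, whose origin is the TCP and whose axes are the flange's). Camera axes: x right, y down, z forward; pixel columns grow to the right and rows downward; lengths in m; the calibration is good to about 2 mm. A picture is of the moment at which its call begins: read the wrist's pose just before it. There is no depth.
- robot.close_job(): hands the job in; it is judged then, once.
The state is a dict: "t": time; "q": joint angles; "dq": joint speeds; "joint_torque": joint torques, N m; "tool_pos": TCP position; "orientation": TCP orientation; "force": force on the tool from outside, world axes, zero at the start; "wrist_torque": the same for the moment, N m; "opening": finger opening in m; "gripper_force": force on a finger pad.
Only numpy, scipy, OpenCV 4.12 (cv2) and the standard library are available. Lean on these libraries where they do the work, as an engineer would, in place of code of your own. Each camera call takes 0.05 s, during which the arm holds its last target. There are 200 camera calls.

## Task

Draw the open steel grinding jar out of its slanted stand with the four grinding balls still in it, then tip it over the white tray until all four balls have rolled out and lie in the tray. Turn the empty jar upright again, mouth up, and finish while still holding it in the gripper like that, at rest, with its base at least 15 cm above the bench and clear of the stand and the tray. Leave the other things on the bench where they are.

Things in the scene. Friction and masses are not known exactly. Their poses are not given: they have to be found in the camera images.
- jar: open round steel jar, straight outside 54 mm wide, 85 mm tall, wall 4 mm, base 6 mm, 200 to 330 g. Origin: centre of its underside; z along its axis to the mouth. Starts in the stand, leaning 30 degrees towards the stand's -x (roughly towards the robot), its lowest 25 mm in the socket with 2 mm of play all round: draw it out along its axis. The other 60 mm are free on all sides to grip across
- jar_mid (a point): centre of the jar's inside, on its axis 42 mm above its underside
- stand: fixed slanted jar stand: aluminium foot 120 x 90 x 10 mm with a grey round socket, 66 mm in outer diameter and 30 mm long, tilted 30 degrees towards the stand's -x; highest point 70 mm above the bench. Origin: centre of the foot's underside, z up. It may stand left or right of the middle, with the tray on the other side, turned up to 26 degrees
- tray: fixed open white plastic tray, 200 mm along its x, 220 mm along its y, 40 mm tall, walls and floor 4 mm. Origin: centre of its underside, z up
- ball0_center (a point): centre of a steel grinding ball, 16 mm in diameter, 17 g; starts at the bottom of the jar
- ball1_center (a point): centre of a steel grinding ball, 16 mm in diameter, 17 g; starts at the bottom of the jar
- ball2_center (a point): centre of a steel grinding ball, 16 mm in diameter, 17 g; starts at the bottom of the jar
- ball3_center (a point): centre of a steel grinding ball, 16 mm in diameter, 17 g; starts at the bottom of the jar
- brush: bystander: bench brush 160 mm long lying in the middle of the bench, between stand and tray; to be left alone
- spare_jar: bystander: shorter closed jar with a black lid, 60 mm wide, 69 mm tall, upright in the middle of the bench, between stand and tray; to be left alone
- bottle: bystander: amber bottle, 64 mm wide, 150 mm tall, at the far side; to be left alone
- spatula: bystander: spatula 170 mm long lying at the right; to be left alone
- mortar: bystander: white ceramic bowl, 90 mm wide, 50 mm tall, at the far side; to be left alone
- sample_ring: bystander: white sample ring, 42 mm wide, 24 mm tall, at the far side; to be left alone
Things that resemble listed ones, but are neither listed nor needed, are in the scene too. Leave any blue or red look-alike of the jar alone.

How it is judged:
On the way, in this order (a step that is already met when the one before it is completed fails the run):
1. the jar is drawn out of the stand and held clear of it, the four balls still inside (contact force between jar and the fingers above 1 N and contact force between jar and stand below 0.05 N and contact force between jar and tray below 0.05 N and distance between each of ball0_center, ball1_center, ball2_center, ball3_center and jar_mid below 0.045 m and distance between jar and stand above 0.1 m), for 0.2 s.
2. all four balls lie in the tray while the jar is held clear above it (contact force between jar and the fingers above 1 N and contact force between jar and stand below 0.05 N and contact force between jar and tray below 0.05 N and x of ball0_center in the frame of tray between -0.1 and 0.1 m and y of ball0_center in the frame of tray between -0.11 and 0.11 m and z of ball0_center in the frame of tray between 0 and 0.04 m and x of ball1_center in the frame of tray between -0.1 and 0.1 m and y of ball1_center in the frame of tray between -0.11 and 0.11 m and z of ball1_center in the frame of tray between 0 and 0.04 m and x of ball2_center in the frame of tray between -0.1 and 0.1 m and y of ball2_center in the frame of tray between -0.11 and 0.11 m and z of ball2_center in the frame of tray between 0 and 0.04 m and x of ball3_center in the frame of tray between -0.1 and 0.1 m and y of ball3_center in the frame of tray between -0.11 and 0.11 m and z of ball3_center in the frame of tray between 0 and 0.04 m), for 0.2 s.
At the end, for the whole second after the job is handed in: The jar is held in the gripper, upright within 0.2 rad (11 degrees), at rest, its underside more than 135 mm above the bench, touching neither stand nor tray; the centres of all four balls are within the tray's outline and below its rim (all of step 2 and angle between jar's own z axis and vertical below 0.2 rad and height (world z) of jar above 0.135 m and linear speed of jar below 0.03 m/s and angular speed of jar below 0.3 rad/s); the arm keeps its last pose, push and grip.
It fails at once if a bystander is moved by more than 30 mm (distance of any of brush, spare_jar, bottle, spatula, mortar, sample_ring from where it was at the start of the episode above 0.03 m).
It also fails if it takes over 58 s, if anything falls off the work surface, if the arm or the gripper's body presses on something with over 40 N, if the wrist force passes 120 N, or if a joint passes its speed limit or range.

## Working session

There is one attempt and no reset: what is moved stays moved. The work goes in short steps, Python scripts to look and compute and a tool call to move; the robot and the scene stay as the last step left them, time stands still between calls to the robot, and variables do not carry over. Pictures are saved under pics/ and viewed, at most 10 in all, crops included, and the job is handed in when it is done.

Besides the shell and the picture viewer there is one more tool, called after ">>>" as name(argument=value, ...) on one line, values as JSON. servo_tool: Moves the arm, as the interface text tells. Its arguments: {"type":"object","properties":{"plan":{"type":"string"},"grip":{"type":"number"},"grip_force":{"type":"number"}},"required":["plan"]}

```bash
mkdir -p pics
cat > h.py <<'E'
import numpy as np,cv2
from scipy.spatial.transform import Rotation as R
def ray(c,u,v,T):
    f=200/np.tan(np.radians(c['fovy'])/2)
    d=np.array([(u-c['cx'])/f,(v-c['cy'])/f]); s=d.copy()
    for _ in range(30): s=d/(1+c['k1']*(s@s))
    w=T[:3,:3]@np.r_[s,1]; return T[:3,3],w/np.linalg.norm(w)
def plane(c,u,v,z,T):
    o,w=ray(c,u,v,T); return o+w*(z-o[2])/w[2]
def cross(a,b):
    (o,w),(p,x)=a,b
    s,t=np.linalg.lstsq(np.c_[w,-x],p-o,rcond=None)[0]
    A,B=o+s*w,p+t*x; return (A+B)/2,np.linalg.norm(A-B)
def toolT(s):
    T=np.eye(4);T[:3,:3]=R.from_rotvec(s['orientation']).as_matrix();T[:3,3]=s['tool_pos'];return T
E
python3 - <<'E'
from plant import status,eyes
import cv2,pickle
from h import *
s=status.read_state();print(s);print(toolT(s).round(3))
d={'s':s}
for n in('scene','top','wrist'):
    c=eyes.read_camera(n);d[n]=c;cv2.imwrite(f'pics/{n}0.png',c['image']);print(n,{k:v for k,v in c.items() if k!='image'})
pickle.dump(d,open('d.pkl','wb'))
E
```

```text
{'t': 0.0, 'q': array([ 1.10957600e+00,  1.31151001e-01,  1.48927994e+00, -3.27083209e-06,
        1.52298000e+00, -8.54325733e-02]), 'dq': array([-0.00016983,  0.00042506, -0.00036382, -0.00020438, -0.00022569,
       -0.00025189]), 'joint_torque': array([-2.38267472e-03, -5.59844649e+01, -4.91755271e+01,  7.67193222e-02,
        3.54189088e-02, -8.86258772e-05]), 'tool_pos': array([0.2199634 , 0.55765225, 0.23459312]), 'orientation': array([-5.86727336e-01, -3.08581982e+00,  2.75109436e-03]), 'force': array([-1.11221199,  0.26572158, -0.41896331]), 'wrist_torque': array([-0.04847676,  0.03381434, -0.04305963]), 'gripper_force': 0.0, 'opening': 0.09301100407128271}
[[-0.93   0.367 -0.001  0.22 ]
 [ 0.367  0.93  -0.002  0.558]
 [ 0.    -0.002 -1.     0.235]
 [ 0.     0.     0.     1.   ]]
scene {'fovy': 55.11914523741052, 'cx': 327.49735791380056, 'cy': 198.6478721128929, 'k1': -0.019925761421163878, 'world_from_camera': array([[-0.74454517,  0.36134975, -0.56131884,  1.27546593],
       [ 0.66730894,  0.37924926, -0.64099047,  0.76249412],
       [-0.01874199, -0.85181944, -0.523500
[... 224 characters left out ...]
0390264, -0.99219009,  0.12467396,  0.41270999],
       [-0.99998877, -0.00353711,  0.00315308, -0.02797946],
       [-0.00268747, -0.12468486, -0.99219275,  1.3633791 ],
       [ 0.        ,  0.        ,  0.        ,  1.        ]])}
wrist {'fovy': 60.72585071539339, 'cx': 322.6757357543502, 'cy': 191.71862953941465, 'k1': -0.04328544006887083, 'hand_eye': array([[-1.24452240e-03, -9.66703621e-01, -2.55895605e-01,
         7.03856456e-02],
       [ 9.99998570e-01, -1.49617797e-03,  7.88759329e-04,
        -9.85459674e-04],
       [-1.14536187e-03, -2.55894257e-01,  9.66704100e-01,
        -1.48463441e-01],
       [ 0.00000000e+00,  0.00000000e+00,  0.00000000e+00,
         1.00000000e+00]])}
```

View pics/scene0.png

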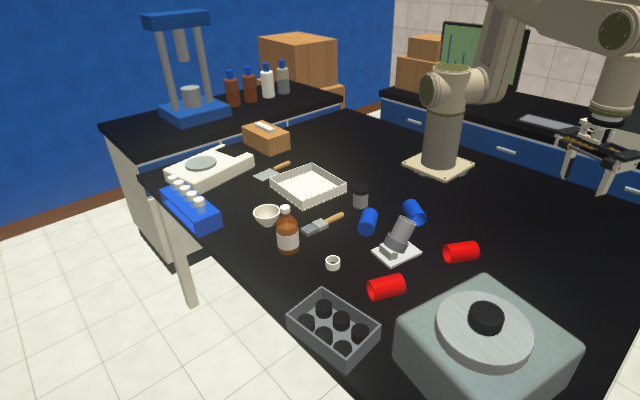

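View pics/top0.png

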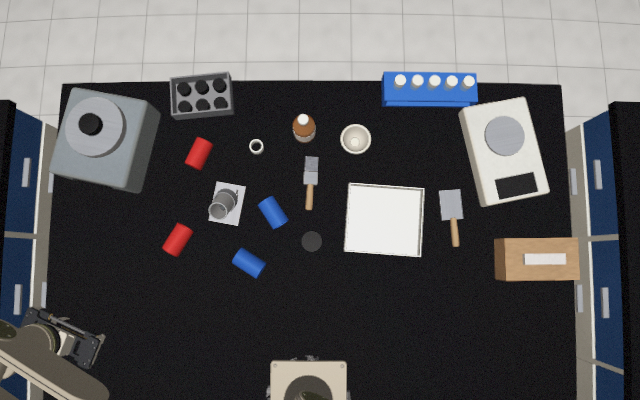

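Run:
```python
import pickle
from h import *
d=pickle.load(open('d.pkl','rb'))
c=d['top'];T=c['world_from_camera'];im=c['image']
g=im.min(2)
def rect(u0,u1,v0,v1,th,z):
    m=np.zeros(g.shape,np.uint8);m[v0:v1,u0:u1]=(g[v0:v1,u0:u1]>th)*255
    k=max(cv2.findContours(m,0,2)[0],key=cv2.contourArea)
    h=cv2.convexHull(k)[:,0,:]
    P=np.array([plane(c,u,v,z,T)[:2] for u,v in h],np.float32)
    r=cv2.minAreaRect(P);print(r,cv2.boxPoints(r).round(3).tolist(),cv2.boundingRect(k))
rect(335,435,175,265,120,.04)
rect(195,255,175,235,110,.01)
a=cv2.resize(im[170:240,190:260],None,fx=8,fy=8,interpolation=cv2.INTER_CUBIC)
s=d['scene']['image'];b=cv2.resize(s[200:280,365:435],None,fx=7,fy=7,interpolation=cv2.INTER_CUBIC)
cv2.imwrite('pics/a.png',a);cv2.imwrite('pics/b.png',b)
```

```text
((0.5141795873641968, -0.21453499794006348), (0.2229033261537552, 0.2006825953722), 85.91950225830078) [[0.4059999883174896, -0.3190000057220459], [0.6060000061988831, -0.3330000042915344], [0.621999979019165, -0.11100000143051147], [0.421999990940094, -0.09600000083446503]] (344, 183, 81, 74)
((0.563075065612793, 0.2511511743068695), (0.09659320116043091, 0.12008687108755112), 79.84172821044922) [[0.4950000047683716, 0.21400000154972076], [0.6140000224113464, 0.19300000369548798], [0.6309999823570251, 0.2879999876022339], [0.5120000243186951, 0.3089999854564667]] (208, 181, 38, 45)
```

View pics/a.png

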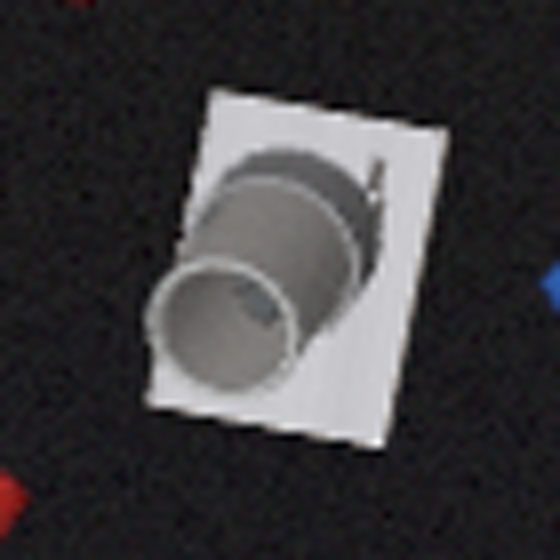

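View pics/b.png

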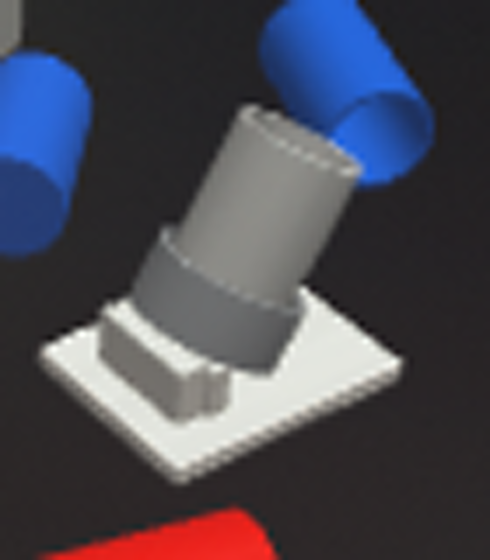

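Run:
```python
import pickle
from h import *
d=pickle.load(open('d.pkl','rb'))
c=d['top'];T=c['world_from_camera'];e=d['scene'];S=e['world_from_camera']
P=np.array([plane(c,190+(u-3.5)/8,170+(v-3.5)/8,.01,T) for u,v in[(212,90),(447,128),(383,447),(148,403)]])
ctr=P.mean(0);x=(P[0]+P[1]-P[2]-P[3]);x/=np.linalg.norm(x)
print(P.round(3),ctr,np.degrees(np.arctan2(x[1],x[0])),np.linalg.norm(P-np.roll(P,1,0),axis=1))
m=cross(ray(c,190+(225-3.5)/8,170+(325-3.5)/8,T),ray(e,365+(303-3)/7,200+(140-3)/7,S));print('mouth',m)
ax=-x*.5+np.array([0,0,.866]);print('base',m[0]-.085*ax, 'grip50',m[0]-.035*ax)
b=m[0]-.085*ax-ctr;print('base in stand',b@x,b@np.array([-x[1],x[0],0]))
# tray corner check, wall top
for n,z,(u,v) in[('bottle',.1,(304,125)),('spare',.069,(312,241)),('brushend',.01,(310,208)),('blue',.03,(272,212)),('blue2',.03,(249,262))]:print(n,plane(c,u,v,z,T).round(3))
```

```text
[[0.629 0.282 0.01 ]
 [0.615 0.193 0.01 ]
 [0.496 0.214 0.01 ]
 [0.512 0.302 0.01 ]] [0.56300009 0.24800548 0.01      ] -9.907415353700674 [0.11903844 0.08987132 0.12074904 0.08943898]
mouth (array([0.53213228, 0.25189594, 0.10800429]), np.float64(0.0015068840087621596))
base [0.57399848 0.24458354 0.03439429] grip50 [0.5493713  0.24888495 0.07769429]
base in stand 0.01142313604421086 -0.0014785684847784283
bottle [0.775 0.017 0.1  ]
spare [ 0.45  -0.007  0.069]
brushend [0.549 0.001 0.01 ]
blue [0.534 0.111 0.03 ]
blue2 [0.39  0.175 0.03 ]
```

>>> servo_tool(plan="-0.418 -0.167 0.06 -11.6;-0.418 -0.167 0.06 -11.6;-0.418 -0.167 0.06 -11.6;-0.418 -0.167 0.06 -11.6;-0.418 -0.167 0.06 -11.6;-0.418 -0.167 0.06 -11.6;-0.418 -0.167 0.06 -11.6;-0.418 -0.167 0.06 -11.6;-0.418 -0.167 0.06 -11.6;-0.418 -0.167 0.06 -11.6;-0.418 -0.167 0.06 -11.6;-0.418 -0.167 0.06 -11.6", grip=-1)

```text
t: 1.15
tool_pos: [0.5513, 0.2436, 0.1739]
orientation: [0.28, 3.129, -0.004]
force: [0.5, 0.1, 0.1]
opening: 0.0928
gripper_force: 0.0
```

Run:
```python
from plant import status,eyes
import pickle
from h import *
s=status.read_state();c=eyes.read_camera('wrist');pickle.dump((s,c),open('w.pkl','wb'));T=toolT(s);print(T.round(4))
im=c['image'].copy()
f=200/np.tan(np.radians(c['fovy'])/2)
W=T@c['hand_eye'];Wi=np.linalg.inv(W)
x=np.array([.985,-.172,0]);ax=-.5*x+np.array([0,0,.866]);base=np.array([.574,.2446,.033])
for sv in(25,54,85):
    for off in (-.027,0,.027):
        p=base+ax*sv/1000+off*np.array([.172,.985,0]);q=(Wi@np.r_[p,1])[:3];r=q[:2]/q[2];r=r*(1+c['k1']*(r@r))*f+[c['cx'],c['cy']]
        cv2.circle(im,tuple(int(v) for v in r),3,(0,0,255),-1)
cv2.imwrite('pics/w1.png',im)
```

```text
[[-9.841e-01  1.776e-01 -2.000e-04  5.513e-01]
 [ 1.776e-01  9.841e-01 -2.800e-03  2.436e-01]
 [-3.000e-04 -2.800e-03 -1.000e+00  1.739e-01]
 [ 0.000e+00  0.000e+00  0.000e+00  1.000e+00]]
```

View pics/w1.png

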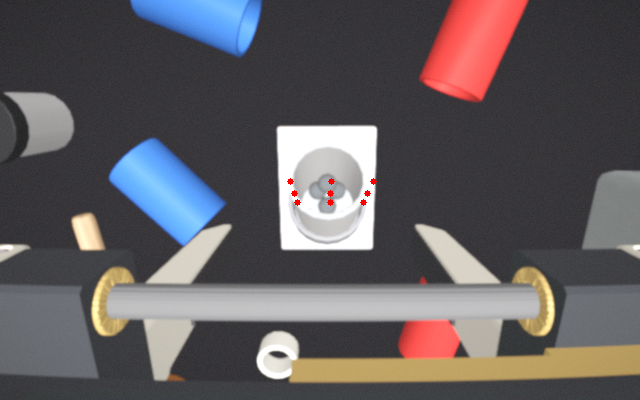

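Run:
```python
import pickle
from h import *
s,c=pickle.load(open('w.pkl','rb'))
cv2.imwrite('pics/w2.png',cv2.resize(c['image'][120:255,265:390],None,fx=4.4,fy=4.4,interpolation=cv2.INTER_CUBIC))
print(c['image'][180,270:385].mean(1).astype(int).tolist())
```

```text
[56, 56, 56, 57, 61, 56, 61, 79, 153, 223, 255, 255, 255, 255, 255, 255, 255, 255, 255, 255, 255, 255, 245, 215, 183, 176, 178, 180, 183, 185, 187, 189, 193, 193, 195, 194, 195, 196, 197, 197, 196, 198, 198, 196, 193, 191, 188, 175, 158, 147, 149, 158, 164, 165, 170, 172, 172, 172, 173, 173, 170, 168, 166, 161, 155, 155, 165, 178, 181, 184, 187, 185, 182, 184, 182, 179, 179, 178, 177, 175, 172, 168, 168, 166, 164, 164, 164, 162, 160, 159, 158, 165, 202, 240, 255, 255, 255, 255, 255, 255, 255, 255, 255, 255, 219, 136, 70, 59, 55, 56, 59, 58, 57, 60, 56]
```

View pics/w2.png

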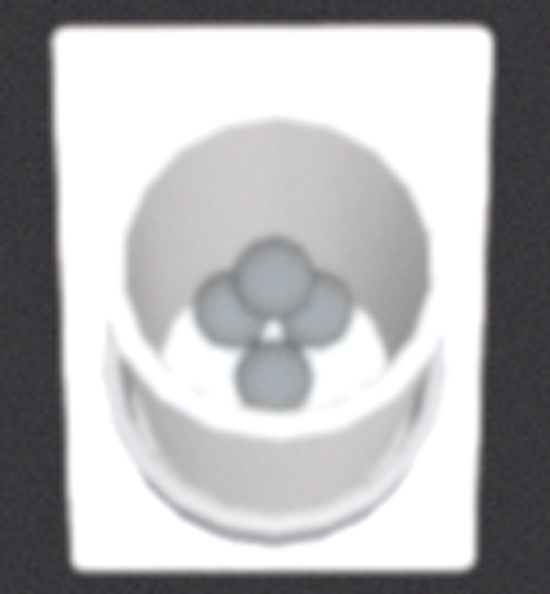

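>>> servo_tool(plan="0 -0.0014 0.02 0;0 -0.0014 0.045 0;0 -0.0014 0.07 0;0 -0.0014 0.09 0;0 -0.0014 0.0965 0;0 -0.0014 0.0965 0;0 -0.0014 0.0965 0;0 -0.0014 0.0965 0")

```text
t: 1.87
tool_pos: [0.5484, 0.2488, 0.0811]
orientation: [0.271, 3.127, 0.002]
force: [0.0, 0.2, -0.9]
opening: 0.093
gripper_force: 0.0
```

>>> servo_tool(plan="0 0 0 0;0 0 0 0;0 0 0 0;0 0 0 0;0 0 0 0;0 0 0 0;0 0 0 0;0 0 0 0;0 0 0 0", grip=1, grip_force=30)

```text
t: 2.62
tool_pos: [0.5474, 0.2479, 0.0792]
orientation: [-0.272, -3.13, 0.0]
force: [-1.6, -0.6, 2.0]
opening: 0.0544
gripper_force: 30.0
```

>>> servo_tool(plan="0.003 0 -0.0052 0;0.0075 0 -0.013 0;0.0125 0 -0.0217 0;0.0175 0 -0.0303 0;0.0225 0 -0.039 0;0.0275 0 -0.0476 0;0.0325 0 -0.0563 0;0.0375 0 -0.065 0;0.0375 0 -0.085 0;0.0375 0 -0.11 0;0.0375 0 -0.135 0;0.0375 0 -0.135 0")

```text
t: 3.62
tool_pos: [0.5129, 0.2557, 0.221]
orientation: [0.271, 3.122, 0.007]
force: [0.6, 0.9, -0.6]
opening: 0.0544
gripper_force: 30.0
```

>>> servo_tool(plan="-0.008 -0.015 0 -1;-0.023 -0.045 0 -2;-0.041 -0.08 0 -3;-0.06 -0.115 0 -4;-0.079 -0.152 0 -6;-0.097 -0.187 0 -6;-0.115 -0.222 0 -6;-0.134 -0.258 0 -6;-0.153 -0.295 0 -6;-0.172 -0.331 0 -6;-0.19 -0.367 0 -6;-0.208 -0.40 0 -6")

```text
t: 4.62
tool_pos: [0.6461, -0.1776, 0.213]
orientation: [-0.109, -3.139, -0.0]
force: [0.9, -0.3, -2.9]
opening: 0.0547
gripper_force: 30.0
```

>>> servo_tool(plan="-0.013 -0.025 0 0;-0.018 -0.04 0 0;-0.018 -0.045 0 0;-0.018 -0.045 0 0;-0.018 -0.045 0 0;-0.018 -0.045 0 0")

```text
t: 5.12
tool_pos: [0.6611, -0.2199, 0.2139]
orientation: [-0.106, -3.139, -0.001]
force: [-0.1, 0.2, -3.2]
opening: 0.0543
gripper_force: 30.0
```

Run:
```python
from plant import status,eyes
from h import *
import pickle
s=status.read_state();c=eyes.read_camera('scene');w=eyes.read_camera('wrist');T=toolT(s);print(s['tool_pos'],T[:2,0],s['force'],s['t'])
pickle.dump((s,c,w),open('t.pkl','wb'))
a=cv2.resize(c['image'][100:260,220:420],(600,480));b=cv2.resize(w['image'],(768,480))[:, 284:484]
cv2.imwrite('pics/t.png',np.hstack([a,b]))
```

```text
[ 0.66109745 -0.21992505  0.21389745] [-0.9977326   0.06730068] [-0.13391521  0.16071826 -3.21682506] 5.1167
```

View pics/t.png

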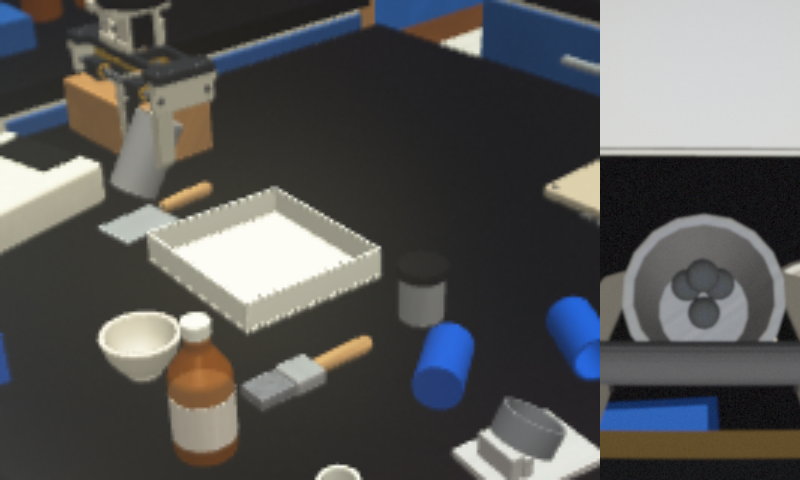

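>>> servo_tool(plan="0 0 0.01 0;0.003 0 0.03 0;0.01 0 0.055 0;0.02 0 0.08 0;0.03 0 0.105 0;0.035 0 0.12 0;0.037 0 0.124 0;0.037 0 0.124 0;0.037 0 0.124 0;0.037 0 0.124 0", grip_force=20)

```text
t: 6.05
tool_pos: [0.6258, -0.2193, 0.0921]
orientation: [0.107, 3.137, -0.002]
force: [-0.2, -0.1, -2.2]
opening: 0.0546
gripper_force: 20.0
```

>>> servo_tool(plan="0.004 0 0 0;0.009 0 0 0;0.0135 0 0 0;0.018 0 0 0;0.0225 0 0.001 0;0.027 0 0.0024 0;0.031 0 0.004 0;0.0355 0 0.006 0;0.0395 0 0.0085 0;0.043 0 0.011 0;0.043 0 0.011 0;0.043 0 0.011 0")

```text
t: 7.05
tool_pos: [0.5806, -0.2162, 0.0787]
orientation: [-0.108, -3.138, -0.0]
force: [-1.8, -2.7, 2.8]
opening: 0.0546
gripper_force: 20.0
```

```bash
cat > look.py <<'E'
import sys
from plant import status,eyes
from h import *
s=status.read_state();c=eyes.read_camera('scene');w=eyes.read_camera('wrist');print(s['tool_pos'],s['force'],s['t'],s['opening'])
a=cv2.resize(c['image'][100:220,220:370],(600,480),interpolation=cv2.INTER_CUBIC);b=cv2.resize(w['image'],(768,480))[:, 284:484]
cv2.imwrite(sys.argv[1],np.hstack([a,b]))
E
python3 look.py pics/t2.png
```

```text
[ 0.58059603 -0.21617478  0.07865401] [-1.75746881 -2.70504112  2.84281017] 7.05 0.054615224775871385
```

View pics/t2.png

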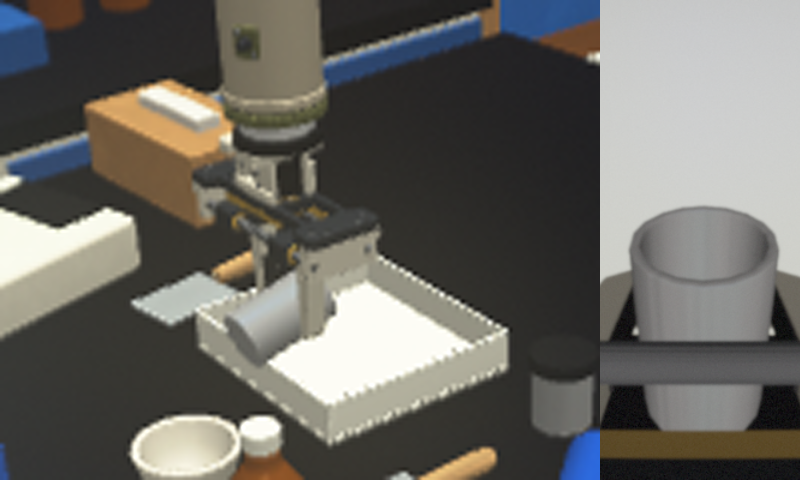

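>>> servo_tool(plan="0.0033 0 0.0033 0;0.0066 0 0.0066 0;0.0095 0 0.0105 0;0.012 0 0.014 0;0.013 0 0.016 0;0.014 0 0.018 0;0.015 0 0.02 0;0.016 0 0.022 0;0.0173 0 0.0265 0;0.0185 0 0.031 0;0.0185 0 0.032 0;0.0185 0 0.032 0")

```text
t: 8.15
tool_pos: [0.5622, -0.2145, 0.0462]
orientation: [-0.108, -3.138, -0.001]
force: [-1.2, -0.5, 0.1]
opening: 0.0546
gripper_force: 20.0
```

>>> servo_tool(plan="0 0 0 0;0 0 0 0;0 0 0 0;0 0 0 0;0 0 0 0;0 0 0 0;0 0 0 0;0 0 0 0;0 0 0 0;0 0 0 0;0 0 0 0;0 0 0 0")

```text
t: 9.15
tool_pos: [0.5625, -0.2146, 0.0469]
orientation: [-0.108, -3.139, -0.001]
force: [-4.1, 1.4, 0.2]
opening: 0.0541
gripper_force: 20.0
```

```bash
python3 look.py pics/t3.png
python3 - <<'E'
# count dark round blobs on the white tray in the wrist and scene pictures, in world coordinates
from plant import status,eyes
from h import *
s=status.read_state()
for n in('wrist','scene','top'):
    c=eyes.read_camera(n);T=toolT(s)@c['hand_eye'] if n=='wrist' else c['world_from_camera']
    g=cv2.cvtColor(c['image'],6);m=(g<150).astype(np.uint8)
    N,l,st,ce=cv2.connectedComponentsWithStats(m)
    for i in range(1,N):
        p=plane(c,*ce[i],.012,T)
        if st[i,4]>6 and st[i,4]<3000 and abs(p[0]-.514)<.1 and abs(p[1]+.2145)<.11: print(n,p.round(3),st[i])
E
```

```text
[ 0.56254978 -0.21460321  0.04685028] [-4.10919015  1.44969698  0.21858356] 9.15 0.054109303972323684
wrist [ 0.466 -0.196  0.012] [332  30  32  34 851]
wrist [ 0.467 -0.216  0.012] [294  36  31  34 836]
wrist [ 0.467 -0.243  0.012] [241  40  32  34 837]
wrist [ 0.489 -0.222  0.012] [286  82  31  31 761]
scene [ 0.478 -0.233  0.012] [311 179   4   7  19]
scene [ 0.465 -0.208  0.012] [316 181   8   5  20]
top [ 0.488 -0.219  0.012] [383 227   4   5  17]
top [ 0.466 -0.192  0.012] [374 234   4   5  16]
top [ 0.467 -0.212  0.012] [381 234   4   5  16]
top [ 0.467 -0.239  0.012] [390 234   4   5  18]
```

View pics/t3.png

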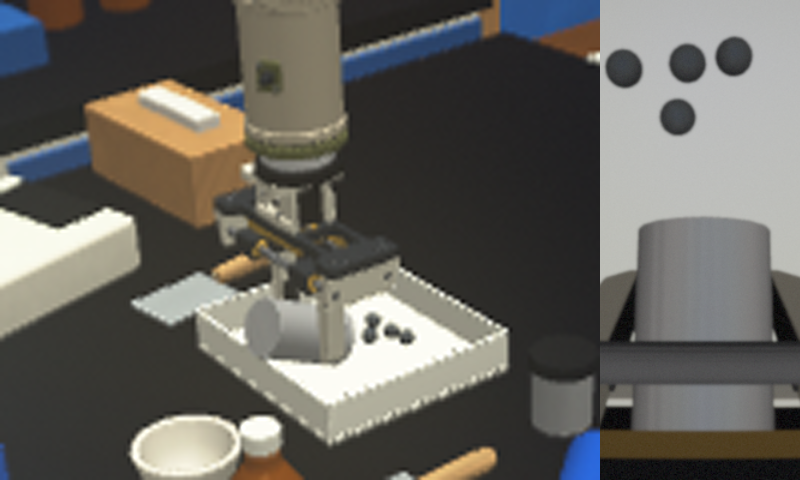

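>>> servo_tool(plan="0 0 -0.01 0;0 0 -0.03 0;0 0 -0.05 0;0 0 -0.06 0;0 0 -0.06 0;0 0 -0.06 0;0 0 -0.06 0;0.005 0 -0.06 0;0.011 0 -0.06 0;0.018 0 -0.06 0;0.018 0 -0.06 0;0.018 0 -0.06 0")

```text
t: 10.4
tool_pos: [0.5444, -0.2135, 0.1068]
orientation: [-0.108, -3.139, -0.0]
force: [0.0, -0.7, -2.7]
opening: 0.054
gripper_force: 20.0
```

Run:
```python
from plant import status,eyes
from h import *
# jar tilt in the scene view: outline of grey jar vs projection of candidate axis ends (base-disc centre seen as light ellipse)
s=status.read_state();c=eyes.read_camera('scene');S=np.linalg.inv(c['world_from_camera']);f=200/np.tan(np.radians(c['fovy'])/2)
T=toolT(s);G=T[:3,3]-.002*T[:3,2];X=T[:3,0];print(s['tool_pos'],s['force'],s['t'])
def pj(p):
    q=(S@np.r_[p,1])[:3];r=q[:2]/q[2];return r*(1+c['k1']*(r@r))*f+[c['cx'],c['cy']]
im=c['image'];g=pj(G);u,v=g.astype(int)
z=5;o=np.array([u-60,v-50]);a=cv2.resize(im[v-50:v+50,u-60:u+60],None,fx=z,fy=z,interpolation=cv2.INTER_CUBIC)
for th,col in((90,(0,255,0)),(110,(0,0,255)),(125,(255,0,0))):
    t=np.radians(th);ax=np.sin(t)*X+np.array([0,0,np.cos(t)])
    for k in(-.054,.031):cv2.circle(a,tuple(int(w) for w in (pj(G+k*ax)-o)*z),4,col,-1)
cv2.imwrite('pics/t4.png',a)
```

```text
[ 0.54435937 -0.21345747  0.10679838] [ 0.0422283  -0.70729373 -2.65331758] 10.4
```

View pics/t4.png

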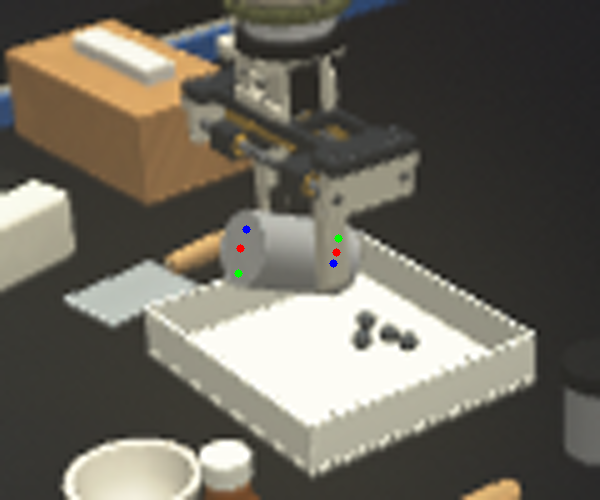

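>>> servo_tool(plan="0 0 0.01 0;0 0 0.03 0;0 0 0.045 0;0 0 0.058 0;0 0 0.065 0;0 0 0.065 0;0 0 0.065 0;0 0 0.065 0", grip_force=14)

```text
t: 11.12
tool_pos: [0.5453, -0.2137, 0.0425]
orientation: [0.108, 3.14, -0.0]
force: [0.2, -0.3, -1.9]
opening: 0.0545
gripper_force: 14.0
```

>>> servo_tool(plan="-0.005 0 0.001 0;-0.0095 0 0 0;-0.0102 0 -0.005 0;-0.0109 0 -0.0095 0;-0.0125 0 -0.0145 0;-0.0141 0 -0.019 0;-0.0165 0 -0.0235 0;-0.0189 0 -0.0278 0;-0.022 0 -0.0315 0;-0.0253 0 -0.0355 0;-0.0325 0 -0.042 0;-0.0325 0 -0.042 0")

```text
t: 12.12
tool_pos: [0.5793, -0.2161, 0.0861]
orientation: [0.108, 3.137, -0.001]
force: [-3.1, 1.9, 1.9]
opening: 0.0545
gripper_force: 14.0
```

>>> servo_tool(plan="-0.0045 0 -0.0025 0;-0.009 0 -0.0045 0;-0.0137 0 -0.0065 0;-0.0183 0 -0.0082 0;-0.023 0 -0.0094 0;-0.0277 0 -0.0102 0;-0.0325 0 -0.0104 0;-0.0375 0 -0.0105 0;-0.0425 0 -0.0099 0;-0.0475 0 -0.009 0;-0.0566 0 -0.006 0;-0.0566 0 -0.006 0")

```text
t: 13.12
tool_pos: [0.6358, -0.2199, 0.0903]
orientation: [0.107, 3.138, -0.001]
force: [1.5, -1.6, 2.6]
opening: 0.0549
gripper_force: 14.0
```

>>> servo_tool(plan="0 0 -0.02 0;0 0 -0.05 0;0 0 -0.08 0;0 0 -0.11 0;0 0 -0.12 0;0 0 -0.12 0;0 0 -0.12 0;0 0 -0.12 0")

```text
t: 13.78
tool_pos: [0.6329, -0.2191, 0.2068]
orientation: [-0.108, -3.136, -0.003]
force: [0.1, 0.0, -3.1]
opening: 0.0544
gripper_force: 14.0
```

```bash
cat > m.py <<'E'
from plant import status,eyes
from h import *
s=status.read_state();w=eyes.read_camera('wrist');T=toolT(s);print(s['tool_pos'],T[:2,0],s['force'],s['t'],s['opening'])
c=eyes.read_camera('scene')
cv2.imwrite('pics/m_w.png',w['image']);cv2.imwrite('pics/m_s.png',c['image'])
# coarse printout of the jar zone, wrist picture: grey level columns/rows
g=cv2.cvtColor(w['image'],6)
print('col327',g[100:400:4,327].tolist())
for v in range(160,300,10):print(v,g[v,270:386:4].tolist())
# mouth inner cavity: edges of the jar lines in the scene view by Hough
S=np.linalg.inv(c['world_from_camera']);f=200/np.tan(np.radians(c['fovy'])/2)
def pj(p):
    q=(S@np.r_[p,1])[:3];r=q[:2]/q[2];return r*(1+c['k1']*(r@r))*f+[c['cx'],c['cy']]
G=T[:3,3]-.002*T[:3,2];X=T[:3,0]
for th in(-20,0,20,40):
    t=np.radians(th);a=np.sin(t)*X+np.array([0,0,np.cos(t)])
    d=pj(G-.054*a)-pj(G+.031*a);print(th,pj(G),pj(G-.054*a),'angle',np.degrees(np.arctan2(d[1],d[0])))
u,v=pj(G).astype(int);E=cv2.cvtColor(c['image'],6)[v-20:v+45,u-35:u+35]
for r in range(0,65,3):print(v-20+r,E[r,::2].tolist())
print(u-35)
E
python3 m.py
```

```text
[ 0.63286492 -0.21910086  0.20684178] [-0.99764159  0.06853374] [ 0.10251081  0.02408602 -3.05543534] 13.7833 0.05440055316415303
col327 [215, 215, 215, 217, 218, 216, 217, 215, 216, 216, 216, 216, 216, 160, 157, 178, 19, 13, 38, 82, 84, 85, 85, 84, 84, 84, 86, 86, 146, 156, 152, 155, 160, 156, 153, 157, 150, 152, 150, 83, 79, 82, 80, 80, 79, 84, 58, 57, 76, 85, 91, 96, 98, 102, 93, 87, 79, 83, 89, 152, 150, 21, 21, 13, 48, 78, 79, 81, 81, 83, 76, 20, 28, 28, 21]
160 [170, 174, 172, 175, 173, 173, 172, 175, 174, 173, 174, 175, 176, 178, 176, 177, 176, 178, 176, 178, 178, 178, 178, 181, 189, 188, 189, 188, 189]
170 [18, 22, 22, 21, 21, 25, 26, 20, 11, 17, 14, 21, 23, 21, 20, 23, 21, 22, 25, 13, 16, 20, 20, 18, 17, 12, 21, 18, 14]
180 [17, 20, 10, 19, 26, 30, 20, 49, 74, 76, 81, 80, 80, 80, 86, 86, 85, 84, 88, 68, 26, 20, 15, 13, 23, 21, 20, 18, 19]
190 [27, 19, 22, 19, 30, 73, 79, 76, 81, 82, 82, 81, 85, 82, 85, 86, 87, 87, 84, 92, 87, 88, 64, 11, 23, 21, 20, 5, 22]
200 [10, 18, 12, 68, 76, 80, 79, 83, 79, 79, 85, 82, 84, 84, 84, 89, 85, 86, 85, 86, 90, 87, 91, 88, 24, 20, 24, 22, 19]
[... 4384 characters left out ...]
252, 252, 252, 252, 252, 252, 252]
180 [55, 55, 55, 55, 55, 55, 55, 56, 56, 71, 144, 170, 90, 56, 145, 160, 250, 174, 174, 173, 174, 190, 223, 250, 252, 252, 252, 252, 252, 252, 252, 252, 252, 252, 252]
183 [56, 55, 55, 55, 55, 56, 55, 55, 56, 56, 56, 56, 56, 56, 97, 147, 147, 152, 247, 249, 252, 252, 252, 252, 252, 252, 252, 252, 252, 252, 252, 251, 252, 252, 252]
186 [55, 56, 55, 55, 56, 55, 55, 56, 56, 56, 56, 56, 56, 56, 92, 179, 147, 147, 147, 150, 240, 252, 252, 252, 252, 252, 252, 252, 252, 252, 252, 252, 252, 252, 252]
189 [55, 56, 54, 55, 56, 55, 55, 56, 56, 56, 56, 56, 56, 56, 56, 56, 103, 179, 147, 148, 148, 148, 230, 252, 252, 252, 252, 252, 252, 252, 252, 252, 252, 252, 252]
241
```

Run:
```python
from plant import status
from h import *
from scipy.optimize import least_squares
he=np.linalg.inv(np.array([[-1.24452240e-03,-9.66703621e-01,-2.55895605e-01,7.03856456e-02],[9.99998570e-01,-1.49617797e-03,7.88759329e-04,-9.85459674e-04],[-1.14536187e-03,-2.55894257e-01,9.66704100e-01,-1.48463441e-01],[0,0,0,1]]))
f=200/np.tan(np.radians(60.72585)/2)
g=cv2.imread('pics/m_w.png',0);col=g[165:260,325:331].mean(1);print(col.astype(int).tolist())
def row(x,z):
    q=he@[x,0,z,1];r=q[:2]/q[2];return (r*(1-.0433*(r@r))*f)[1]+191.7
def rows(th,s):
    a=np.array([np.sin(th),-np.cos(th)]);p=np.array([np.cos(th),np.sin(th)]);G=np.array([0,-.002]) # tool (x,z)
    return [row(*(G+(k-s)*a+w*p)) for k,w in((0,.027),(.085,.027),(.006,-.023))]
for d in(-20,-10,0,10,20):print(d,np.round(rows(np.radians(d),.054),1))
obs=[175,211,253]
r=least_squares(lambda v:np.array(rows(v[0],v[1]))-obs,[0,.054],x_scale=[.1,.005]);print(np.degrees(r.x[0]),r.x[1],r.fun)
```

```text
[18, 20, 19, 17, 18, 18, 23, 34, 55, 73, 80, 82, 83, 81, 83, 84, 83, 82, 83, 83, 84, 84, 85, 83, 84, 86, 86, 84, 84, 87, 83, 85, 86, 85, 84, 85, 86, 85, 86, 85, 84, 85, 85, 87, 90, 100, 124, 144, 154, 156, 157, 156, 155, 155, 154, 154, 154, 153, 153, 154, 154, 155, 158, 158, 158, 157, 156, 154, 152, 152, 152, 153, 154, 155, 155, 155, 154, 153, 153, 152, 152, 151, 152, 152, 151, 152, 153, 150, 136, 113, 89, 82, 79, 80, 81]
-20 [151.1 266.6 227.1]
-10 [163.  245.8 241.8]
0 [176.1 226.2 256.9]
10 [190.3 208.6 272.1]
20 [205.2 194.  287.5]
2.5770531959398233 0.06768629281810086 [ 0.89773781  0.26509035 -0.70176548]
```

>>> servo_tool(plan="0 0 -0.01 0;-0.002 0 -0.025 0;-0.005 0 -0.04 0;-0.005 0 -0.055 0;-0.005 0 -0.06 0;-0.005 0 -0.06 0;-0.005 0 -0.06 0;-0.005 0 -0.06 0;-0.005 0 -0.06 0;-0.005 0 -0.06 0", grip_force=25)

```text
t: 14.72
tool_pos: [0.6385, -0.2198, 0.2688]
orientation: [-0.108, -3.138, -0.001]
force: [0.7, -0.3, -2.7]
opening: 0.0547
gripper_force: 25.0
```

Run:
```python
from plant import status,eyes
from h import *
s=status.read_state();print(s['tool_pos'],s['force'],s['t'],s['opening'],abs(s['dq']).max())
w=eyes.read_camera('wrist');print(cv2.cvtColor(w['image'],6)[165:260,325:331].mean(1).astype(int).tolist())
c=eyes.read_camera('top');T=c['world_from_camera'];m=(cv2.cvtColor(c['image'],6)<150).astype(np.uint8)
N,l,st,ce=cv2.connectedComponentsWithStats(m)
for i in range(1,N):
    p=plane(c,*ce[i],.012,T)
    if 6<st[i,4]<60 and abs(p[0]-.514)<.1 and abs(p[1]+.2145)<.11: print(p.round(3),st[i])
```

```text
[ 0.63846102 -0.21981311  0.2687893 ] [ 0.72628779 -0.33334012 -2.67664003] 14.7167 0.05470676356514392 0.006577566894332441
[19, 22, 18, 20, 19, 21, 21, 33, 54, 72, 81, 82, 83, 83, 82, 82, 84, 85, 83, 85, 83, 84, 84, 84, 85, 85, 85, 84, 86, 86, 84, 84, 86, 85, 85, 86, 86, 86, 84, 85, 85, 85, 84, 86, 89, 100, 123, 145, 155, 157, 157, 156, 157, 155, 154, 154, 154, 154, 154, 155, 155, 156, 157, 159, 159, 158, 156, 155, 154, 152, 153, 154, 154, 156, 155, 155, 154, 153, 153, 152, 152, 151, 153, 152, 153, 152, 153, 150, 137, 114, 92, 82, 81, 80, 81]
```

Run:
```python
from plant import eyes,robot
from h import *
n=0
for nm in('scene','top','wrist'):
    c=eyes.read_camera(nm)
    if nm=='wrist':
        from plant import status
        T=toolT(status.read_state())@c['hand_eye']
    else:T=c['world_from_camera']
    m=(cv2.cvtColor(c['image'],6)<150).astype(np.uint8);N,l,st,ce=cv2.connectedComponentsWithStats(m)
    for i in range(1,N):
        p=plane(c,*ce[i],.012,T)
        if 6<st[i,4]<900 and abs(p[0]-.514)<.09 and abs(p[1]+.2145)<.1: print(nm,p.round(3),st[i])
```

```text
scene [ 0.478 -0.233  0.012] [311 179   4   7  19]
scene [ 0.465 -0.208  0.012] [316 181   8   5  20]
top [ 0.603 -0.172  0.012] [363 177  12  27  27]
top [ 0.46  -0.236  0.012] [358 225  65  29 354]
wrist [ 0.467 -0.215  0.012] [310   0  14  15 169]
wrist [ 0.467 -0.196  0.012] [328   0  14  13 148]
wrist [ 0.468 -0.242  0.012] [285   2  14  15 168]
wrist [ 0.489 -0.221  0.012] [306  22  14  14 155]
```

All four balls are at rest in the tray, unchanged since they rolled out; handing in.

```bash
python3 -c "
from plant import robot
print(robot.close_job())"
```

```text
the job is handed in; nothing more can be done
None
```

The job is handed in at about 15 s of the 58 s allowed: the wrist camera shows all four balls at rest in the tray, and the empty jar is held mouth up, about 3° off vertical, its base about 20 cm above the bench and clear of stand and tray (the hand-in returned no verdict).

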